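# Start the market stall's generator: battery isolator, then key

## Robot

A 6-joint arm with a two-finger parallel gripper is mounted at the origin on the work surface. World frame = base frame: x ahead of the robot, y to its left, z up, the work surface at z = 0. Lengths are in m, angles in rad, forces in N, time in s.
With the tool pointing down it reaches from about 0.25 to 0.8 m from the base axis. Payload 8.5 kg.
Tool frame: the origin (TCP) lies at the very end of the fingers, on their centre line; the grasp point (between the pads) lies 19 mm behind it; z points along the fingers, y is the line along which they close (so a half turn about z gives the same grasp; the last joint's range is limited). The gripper opens to 85 mm and grips with 20 to 120 N. Pads are 22 mm wide; open, the fingers measure 114 mm over their backs; the gripper's body (76 mm by 85 mm) begins 54 mm behind the grasp point. The pads swing forward as they close: fully open they stand 13 mm farther back than shut.
Start: joints at [1.159, 0.238, -0.013, 1.319, 0, 1.571], TCP at [0.21, 0.481, 0.231] pointing down, gripper open.
Joint ranges: [-2.66, 2.66], [-1.03, 1.9], [-1.14, 1.46], [-1.82, 2.27], [-1.45, 1.34], [-3.14, 3.14]. Speed limits (rad/s): [2.22, 2.22, 2.79, 3.14, 3.14, 3.14].

## Interface

Orientations are given as a 3x3 rotation matrix whose columns are the frame's x, y, z axes.
In Python, from plant import telemetry, camera, get_calibration, workorder, look_for, spot_point gives the robot as it stands.
- The arm moves only by the shell command python3 -m crank 'ROWS' [FORCE]. ROWS is JSON, a list of rows, each a list of 5 numbers: the shift along the world's x, y, z in mm, then the turn about the world's z in degrees, then the closure in counts, from 0 (fully open) to 255 (shut). A call has 1 to 20 rows; each row is the pose to reach, as a shift and turn from the pose commanded when the call began; what a row does not reach only later rows make up. A row lasts 1/8 s, in which the tool goes at most 62.5 mm and 10.7 degrees, less where a joint would pass 70% of its speed; a pose out of reach is approached as far as the arm can. A call with a gripper value outside its range is refused whole. The fingers move at their own pace and stop on an object; FORCE is the grip in N (left out, the last holds). Time passes only in rows, so rows that repeat a pose let the fingers close. It gives the time, the measured TCP pose, the force, the opening and the grip force at its end, in the units of the state.
- telemetry.state(): the state, without advancing time (a new reading comes with each control period).
- camera(name): name is "side" or "top"; returns (picture, depth): 400x640x3 uint8, red, green, blue; 400x640 float32, m along the optical axis (not along the pixel's ray), 0 where there is no reading.
- get_calibration(name): a dict with "fx", "fy", "cx", "cy" (pixels), "world_from_camera" (4x4, takes a point from camera to world coordinates). Camera axes: x right, y up, looking along -z (the intrinsics and any distortion apply to the point x, -y, -z); pixel columns grow to the right and rows downward; lengths in m; the calibration is good to about 2 mm. A picture is of the moment at which its call begins. get_calibration takes no time and is no camera call.
- workorder.close_job(): hands the job in; it is judged then, once.
Trained networks look in the newest picture that a camera, given by its name, has taken for a name from the list of things; names that differ only in an ending like _2 or _b are one class to them, and where a whole thing is asked for, a point or a joint stands for the part that bears it (a point fixed in the world has none). Each returns a list of dicts, best first, with "conf" (0 to 1); they miss things now and then, are a little off and sometimes report something else, mostly with a low value. They report only what shows in the picture. A call takes as long as a camera call.
- look_for(camera, label): "bbox" ([left, top, width, height] in pixels, round what is visible of it).
- spot_point(camera, label): "uv" ([column, row] in pixels: a listed point, or the origin of a listed thing).
The state is a dict: "clock": time; "qpos": joint angles; "joint_velocities": joint speeds; "joint_efforts": joint torques, N m; "ee_pos": TCP position; "ee_rot": TCP orientation; "contact_force": force on the tool from outside, world axes, zero at the start; "torque": the same for the moment, N m; "grip_width": opening from 0.0 (shut) to 1.0 (fully open); "grasp_force": force on a finger pad.
Only numpy, scipy, OpenCV 4.12 (cv2) and the standard library are available. Lean on these libraries where they do the work, as an engineer would, in place of code of your own. Each camera call takes 0.05 s, during which the arm holds its last target. There are 200 camera calls.

## Task

Get the stall's generator running: screw the battery isolator's knob clockwise until you feel it touch, then give it a quarter turn more and leave it there. Then turn the key in the start box clockwise from OFF through RUN to START, hold it at START for a good second while the engine cranks, and let it spring back to RUN, letting go of it. Do not crank before the isolator is tight, and do not shift or tip any of the stock standing about.

Things in the scene. Friction and masses are not known exactly. Their poses are not given: they have to be found in the camera images.
- knob (a point): Centre of the isolator's round black ribbed knob, 39 mm across the ribs (35 mm across the body) and 28 mm tall, turning about the vertical, with a low moulded bar (28 x 5 mm) across its top. The point is on the axis, half-way up the knob (146 mm above the table); z is up, x lies along the bar. The knob's underside is 20 mm above the brass isolator block (24 x 40 mm). It tightens clockwise seen from above; its height does not change. It stays where it is left.
- run_in (a joint): Turn of the knob, rad, while its screw runs in freely: negative is still open (starts between -1.4 and -0.4), 0 is just touching, where it stops. Grows clockwise. Drag about 0.05 N m. The knob's whole turn is run_in + tighten.
- tighten (a joint): Further clockwise turn of the knob after touching, rad: 0 until run_in has reached 0, 1.57 is a quarter turn more. Turning here takes 0.28 N m, growing by 0.08 N m per rad, so touching is felt as a clear rise in torque.
- battery: Black starting battery with grey lid (98 x 151 mm, 98 mm high) in a steel tray 112 (x) x 168 (y) mm, fixed to the table. Origin: centre of its underside on the table. The isolator with the knob stands on the terminal at x -24, y +46 mm in its frame; the other terminal, at y -52 mm, has only a low bolt (114 mm high). A steel bar 102 mm high runs across the lid at x +18 mm.
- key_bow (a point): Centre of the key's black flat bow: 26 mm wide (the point's x), 8 mm thick (y), 30 mm tall (z, out along the axis of the lock). The key sits fixed in the lock of the start box. The point's z is the turning axis and is the normal of the sloping panel, 32 degrees from vertical, leaning to the box's front; the point is 30 mm out from the panel, on the axis, and the lock's bezel (radius 16 mm) is 5 mm high. The key turns clockwise looking at the panel, that is negatively about z.
- ignition (a joint): Turn of the lock barrel, rad: 0 OFF (start), 0.70 RUN, where it stops. Drag 0.06 N m; it stays where it is left. The key's whole turn is ignition + starter.
- starter (a joint): Further clockwise turn of the key from RUN to START, rad: 0 at RUN, 0.60 at the START stop. It moves once ignition has reached RUN. A spring pulls it back to 0 as soon as it is let go: 0.15 N m at RUN, 0.33 N m at START.
- start_box: Grey steel start box fixed to the table, 170 mm deep (x), 200 mm wide (y; 236 mm over the 4 mm thick fixing lugs), 40 mm high at its front edge (-x), then a panel sloping up at 32 degrees to 121 mm; the last 40 mm at the back are level. Origin: centre of its underside on the table. The panel carries the key on the right half (y -45 mm) and, on the left half, an hour meter, three pilot lamps and a breaker, none over 13 mm high.
- talc_mid (a point): Bystander: white talc bottle, 56 mm diameter, 175 mm high, stands upright; the point is half-way up its axis.
- shampoo_mid (a point): Bystander: green shampoo bottle, 58 mm diameter, 180 mm high, stands upright; the point is half-way up its axis.
- spray_mid (a point): Bystander: spray can, 52 mm diameter, 185 mm high, stands upright; the point is half-way up its axis.
- stick_mid (a point): Bystander: flat black and grey deodorant stick, 36 (x) x 56 (y) mm, 128 mm high, stands upright; the point is half-way up its axis.
- rollon_mid (a point): Bystander: roll-on deodorant, 44 mm diameter, 98 mm high, stands upright; the point is half-way up its axis.
- polish_mid (a point): Bystander: nail-polish bottle, 26 mm square, 68 mm high, stands upright; the point is half-way up its axis.
- carton_mid (a point): Bystander: toothpaste carton lying flat, 45 (x) x 180 (y) x 38 mm high; the point is its centre.

How it is judged:
By the outcome, as a careful person would: the job done as asked, in the order asked, and still so for the second after the job is handed in, with the robot touching nothing.
It also fails if it takes over 67 s, if anything falls off the work surface, if the arm or the gripper's body presses on something with over 40 N, if the wrist force passes 120 N, or if a joint passes its speed limit or range.

## Working session

There is one attempt and no reset: what is moved stays moved. The work goes in short steps, Python scripts to look and compute and a shell command to move; the robot and the scene stay as the last step left them, time stands still between calls to the robot, and variables do not carry over. Pictures are saved under pics/ and viewed, at most 10 in all, crops included, and the job is handed in when it is done.

```bash
mkdir -p pics; ls
cat > h.py <<'E'
import numpy as np, cv2
from plant import telemetry, camera, get_calibration, workorder, look_for, spot_point
def ray(cam,u,v):
    c=get_calibration(cam);T=np.array(c["world_from_camera"])
    d=np.array([(u-c["cx"])/c["fx"],-(v-c["cy"])/c["fy"],-1.0])
    return T[:3,3],T[:3,:3]@d
def at_z(cam,uv,z):
    o,d=ray(cam,*uv);return o+d*(z-o[2])/d[2]
def at_d(cam,uv,depth):
    o,d=ray(cam,*uv);return o+d*depth
def cloud(cam,D):
    c=get_calibration(cam);T=np.array(c["world_from_camera"])
    v,u=np.mgrid[0:400,0:640]
    P=np.stack([(u-c["cx"])/c["fx"]*D,-(v-c["cy"])/c["fy"]*D,-D],-1)
    return P@T[:3,:3].T+T[:3,3]
def tri(a,b):
    (o1,d1),(o2,d2)=a,b
    d1=d1/np.linalg.norm(d1);d2=d2/np.linalg.norm(d2)
    t=np.linalg.lstsq(np.stack([d1,-d2],1),o2-o1,rcond=None)[0]
    p,q=o1+t[0]*d1,o2+t[1]*d2
    return (p+q)/2,np.linalg.norm(p-q)
E
python3 - <<'E'
from h import *
np.set_printoptions(precision=3,suppress=True)
uv={}
for c in("side","top"):
    I,D=camera(c);cv2.imwrite(f"pics/{c}0.png",I[...,::-1]);np.save(f"{c}D.npy",D)
    k=get_calibration(c);print(c,{x:k[x] for x in k if x!="world_from_camera"});print(np.array(k["world_from_camera"]))
    for n in "knob key_bow start_box battery talc_mid shampoo_mid spray_mid stick_mid rollon_mid polish_mid carton_mid".split():
        r=spot_point(c,n)
        if r: uv[c,n]=r[0]["uv"];u,v=map(int,r[0]["uv"]);print(c,n,np.array(r[0]["uv"]),round(r[0]["conf"],2),at_d(c,r[0]["uv"],D[v,u]) if 0<=v<400 and 0<=u<640 else"")
for n in {k[1] for k in uv}:
    if ("side",n) in uv and ("top",n) in uv: print(n,*tri(ray("side",*uv["side",n]),ray("top",*uv["top",n])))
E
```

```text
pics
side {'fx': 415.1488842457435, 'fy': 415.1488842457435, 'cx': 319.69918390344736, 'cy': 197.73664417277487}
[[ 0.902  0.332 -0.276  0.311]
 [-0.432  0.674 -0.6   -0.517]
 [-0.014  0.66   0.751  0.789]
 [ 0.     0.     0.     1.   ]]
side knob [439.7 282.2] 0.69 [ 0.661 -0.265  0.124]
side key_bow [263.7 152.5] 0.59 [0.501 0.214 0.111]
side start_box [274.2 166.8] 0.63 [0.515 0.189 0.079]
side battery [383.5 319. ] 0.87 [ 0.542 -0.273  0.1  ]
side talc_mid [346.2 250.9] 0.65 [ 0.539 -0.135  0.131]
side shampoo_mid [438. 284.] 0.67 [ 0.657 -0.266  0.122]
side spray_mid [326.6 319. ] 0.7 [ 0.443 -0.247  0.143]
side stick_mid [273.4 167. ] 0.72 [0.513 0.189 0.08 ]
side polish_mid [220.8 169.1] 0.65 [0.405 0.32  0.003]
side carton_mid [271.4 241.8] 0.86 [0.435 0.012 0.039]
top {'fx': 443.1459119616661, 'fy': 443.1459119616661, 'cx': 322.09438880517564, 'cy': 202.81535741664936}
[[ 0.003  0.984 -0.18   0.361]
 [-1.     0.    -0.013  0.025]
 [-0.013  0.181  0.983  1.182]
 [ 0.     0.     0.     1.   ]]
top knob [420.4 210.1] 0.75 [ 0.531 -0.19   0.161]
top key_bow [246.4 228.5] 0.42 [0
[... 277 characters left out ...]
0.206  0.176]
top stick_mid [173.7 218. ] 0.62 [0.518 0.4   0.121]
top polish_mid [231.9 267.3] 0.56 [0.402 0.268 0.051]
top carton_mid [327.  252.4] 0.9 [0.441 0.028 0.036]
shampoo_mid [ 0.677 -0.253  0.087] 0.0013253631961540494
stick_mid [ 0.593  0.532 -0.263] 0.036477601656117735
key_bow [0.499 0.225 0.101] 0.00929399885785207
start_box [ 0.538  0.277 -0.01 ] 0.005979220991450624
talc_mid [ 0.552 -0.106  0.081] 0.009477843260863799
carton_mid [0.441 0.028 0.016] 0.003824049927091769
polish_mid [0.4   0.269 0.051] 0.0031501529772679456
battery [ 0.574 -0.238  0.002] 0.00042681017968501244
spray_mid [ 0.449 -0.226  0.094] 0.007930676707640296
knob [ 0.597 -0.236  0.123] 0.13681319197459904
```

```bash
python3 -c "
from h import *
s=telemetry.state();print(s)"
```

```text
{'clock': 1.2, 'qpos': array([ 1.15902668e+00,  2.38179411e-01, -1.35377692e-02,  1.31920275e+00,
        9.40977588e-06,  1.57077200e+00]), 'joint_velocities': array([-0.00120224,  0.00041548,  0.00066509, -0.00104951, -0.00059099,
        0.00145303]), 'joint_efforts': array([ 1.50269658e-03, -5.38587177e+01,  3.46692896e+01,  3.00645508e-03,
       -2.59747117e-05, -1.05993049e-06]), 'ee_pos': array([0.2100927 , 0.48105831, 0.2312723 ]), 'ee_rot': array([[-9.16423724e-01,  4.00209388e-01, -5.80944215e-05],
       [ 4.00209392e-01,  9.16423718e-01, -1.09508484e-04],
       [ 9.41278251e-06, -1.23606106e-04, -9.99999992e-01]]), 'contact_force': array([-0.18008589, -0.03088276, -0.3958719 ]), 'torque': array([0.04007285, 0.03372535, 0.02319585]), 'grasp_force': 0.0, 'grip_width': 1.0015571190898458}
```

View pics/side0.png

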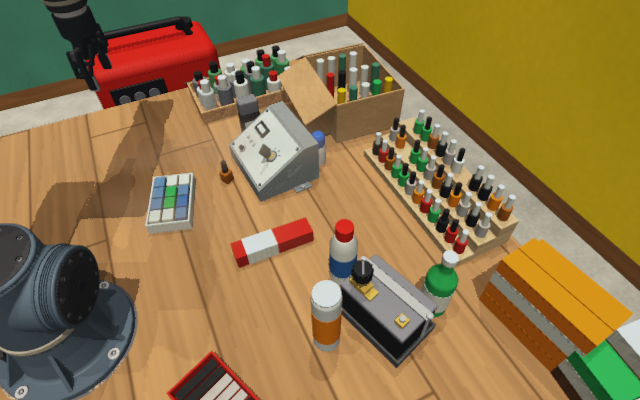

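View pics/top0.png

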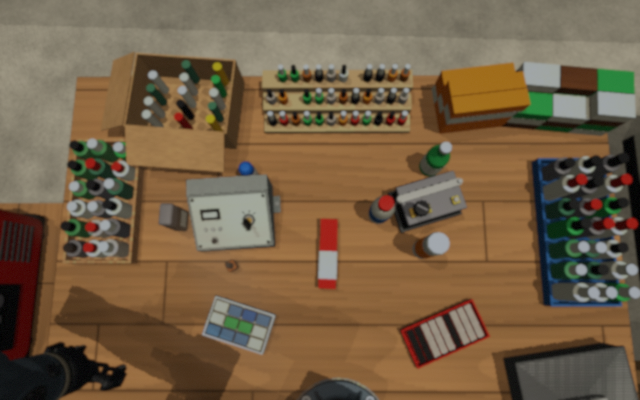

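The side view shows the knob at about (363,270), between talc (343,250) and spray (326,315), with the key at about (268,153). In the top view the knob is at (421,208) and the key at (250,222). The "knob" network hit in the side view was really the shampoo. I'll zoom in on both and fit from depth.

Run:
```python
from h import *
np.set_printoptions(precision=3,suppress=True)
S=cv2.imread("pics/side0.png");T=cv2.imread("pics/top0.png")
def crop(I,u,v,r): return cv2.resize(I[v-r:v+r,u-r:u+r],(390,290),interpolation=cv2.INTER_CUBIC) if 0 else cv2.resize(I[v-r*3//4:v+r*3//4,u-r:u+r],(396,297),interpolation=cv2.INTER_CUBIC)
cv2.imwrite("pics/z0.png",np.vstack([np.hstack([crop(S,268,153,40),crop(S,363,275,40)]),np.hstack([crop(T,240,222,40),crop(T,421,208,40)])]))
PS=cloud("side",np.load("sideD.npy"));PT=cloud("top",np.load("topD.npy"))
for nm,P in(("side",PS),("top",PT)):
    P=P.reshape(-1,3);x,y,z=P.T
    def fit(m): 
        q=P[m];c,s,a=cv2.minAreaRect((q[:,:2]*1000).astype(np.float32));return q.mean(0),np.array(c),np.array(s),a,m.sum()
    near=lambda a,b,r:(abs(x-a)<r)&(abs(y-b)<r)
    print(nm,"knobtop",fit(near(.535,-.19,.04)&(z>.135)&(z<.17)))
    print("talc",fit(near(.535,-.1,.045)&(z>.13)));print("spray",fit(near(.44,-.21,.05)&(z>.15)))
    print("shampoo",fit(near(.66,-.24,.05)&(z>.12)))
    print("lid",fit(near(.56,-.22,.1)&(z>.09)&(z<.106)))
    b=near(.53,.26,.16)
    print("box level",fit(b&(z>.117)&(z<.126)))
    print("box all",fit(b&(z>.03)&(z<.126)&(y<.365)))
    # panel plane
    m=near(.5,.25,.08)&(z>.04)&(z<.115);q=P[m]
    A=np.c_[q[:,:2],np.ones(len(q))];w=np.ones(len(q),bool)
    for _ in range(10):
        s=np.linalg.lstsq(A[w],q[w,2],rcond=None)[0];r=q[:,2]-A@s;w=abs(r)<.004
    n=np.r_[-s[:2],1];n/=np.linalg.norm(n);print("panel n",n,w.sum(),"yaw",np.degrees(np.arctan2(-n[1],-n[0])))
    k=(r>.012)&(abs(q[:,1]-.225)<.05);print("key pts",k.sum(),q[k].mean(0))
    h=r*n[2]
    ex=np.cross([0,1,0],n);
    kk=k&(h>.012);c=np.median(q[kk],0);kk&=np.linalg.norm(q-c,axis=1)<.035;print(q[kk].mean(0),kk.sum(),"h",h[kk].min(),h[kk].max())
```

```text
side knobtop (array([ 0.535, -0.2  ,  0.157]), array([ 537.609, -196.991]), array([38.02 , 37.179]), 84.93061065673828, np.int64(433))
talc (array([ 0.542, -0.118,  0.159]), array([ 545.161, -114.571]), array([40.618, 48.177]), 78.33855438232422, np.int64(618))
spray (array([ 0.45, -0.23,  0.18]), array([ 452.381, -225.664]), array([49.302, 49.691]), 38.875614166259766, np.int64(976))
shampoo (array([ 0.672, -0.258,  0.149]), array([ 674.592, -255.691]), array([40.682, 50.93 ]), 39.68159103393555, np.int64(701))
lid (array([ 0.575, -0.243,  0.1  ]), array([ 567.569, -227.506]), array([166.995, 204.557]), 51.749107360839844, np.int64(3793))
box level (array([0.589, 0.271, 0.122]), array([564.203, 294.748]), array([243.144, 136.59 ]), 87.38206481933594, np.int64(1169))
box all (array([0.548, 0.246, 0.086]), array([541.574, 263.846]), array([297.144, 202.288]), 0.3648386001586914, np.int64(5865))
panel n [-0.529 -0.039  0.848] 2143 yaw 4.251106661573098
key pts 66 [0.508 0.218 0.106]
[0.507 0.218 0.106] 65 h 0.012220625686772265 0.04207996225754165
top knobtop (array([ 0.537, -0.193,  0
[... 327 characters left out ...]
8242188, np.int64(465))
shampoo (array([ 0.674, -0.248,  0.149]), array([ 676.346, -248.885]), array([46.998, 41.422]), 45.118778228759766, np.int64(322))
lid (array([ 0.578, -0.234,  0.099]), array([ 564.863, -218.767]), array([141.923, 208.493]), 36.841033935546875, np.int64(2151))
box level (array([0.593, 0.277, 0.121]), array([557.46 , 296.929]), array([138.731, 245.546]), 0.5212622284889221, np.int64(1643))
box all (array([0.55 , 0.269, 0.091]), array([541.548, 264.61 ]), array([296.629, 200.582]), 0.01728200726211071, np.int64(6633))
panel n [-0.528 -0.037  0.848] 2686 yaw 4.030073404670389
key pts 33 [0.508 0.221 0.107]
[0.508 0.221 0.107] 33 h 0.014872023219483187 0.04167305194582307
```

View pics/z0.png

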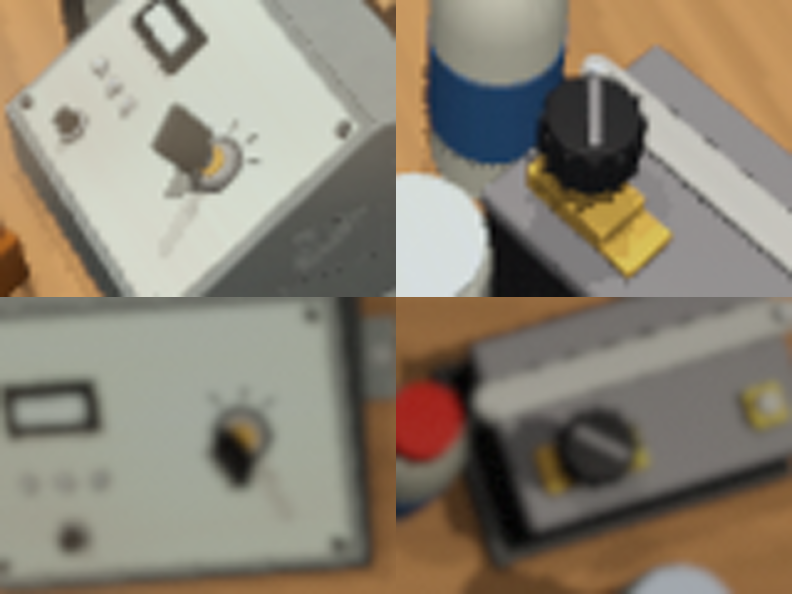

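```bash
python3 -m crank '[[0,0,60,0,75],[110,-225,60,0,75],[110,-225,60,0,75],[110,-225,60,0,75],[110,-225,60,0,75],[220,-450,60,0,75],[220,-450,60,0,75],[220,-450,60,0,75],[220,-450,60,0,75],[328,-677,60,0,75],[328,-677,60,0,75],[328,-677,60,0,75],[328,-677,60,0,75],[328,-677,60,0,75],[328,-677,60,0,75]]' 40
python3 - <<'E'
from h import *
s=telemetry.state();print(s["clock"],s["qpos"],s["ee_pos"],s["ee_rot"],s["grip_width"])
E
```

```text
clock: 3.08
ee_pos: [0.5378, -0.196, 0.2909]
ee_rot: [[-0.916, 0.401, -0.001], [0.401, 0.916, 0.0], [0.001, 0.0, -1.0]]
contact_force: [0.1, -0.2, 0.5]
grip_width: 0.708
grasp_force: 0.0
3.075 [-3.49592048e-01  3.12506566e-01  2.41119098e-01  1.50052840e+00
  9.92966124e-05  6.31661211e-02] [ 0.53784033 -0.19604601  0.29085325] [[-9.16017310e-01  4.01137448e-01 -1.01781367e-03]
 [ 4.01137166e-01  9.16017875e-01  4.76750021e-04]
 [ 1.12357780e-03  2.84283802e-05 -9.99999368e-01]] 0.7075928363872367
```

```bash
python3 -m crank '[[0,0,-40,20,75],[0,0,-80,40,75],[0,0,-80,60,75],[0,0,-80,60,75],[0,0,-80,60,75],[0,0,-100,60,75],[0,0,-115,60,75],[0,0,-130,60,75],[0,0,-130,60,75]]' 40
python3 - <<'E'
from h import *
I,D=camera("side");T,_=camera("top")
cv2.imwrite("pics/k1.png",np.hstack([cv2.resize(I[190:350,280:440],(400,400)),cv2.resize(T[150:280,360:490],(400,400))])[...,::-1])
E
```

```text
clock: 4.2
ee_pos: [0.5374, -0.1953, 0.1602]
ee_rot: [[-0.805, -0.593, -0.002], [-0.593, 0.805, 0.001], [0.001, 0.002, -1.0]]
contact_force: [-0.4, 0.6, 0.3]
grip_width: 0.704
grasp_force: 0.0
```

View pics/k1.png

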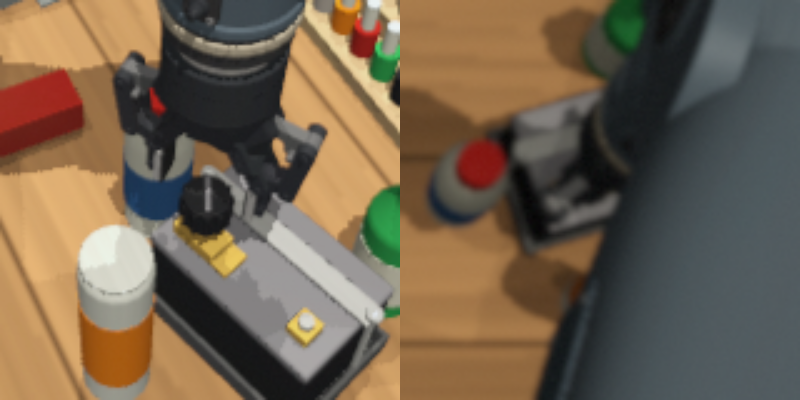

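Fingers straddle the knob: in the left crop the tips are at (160,180) and (265,200), with the knob at (207,205) centred between them. Descend and grip.

```bash
python3 -m crank '[[0,0,-10,0,75],[0,0,-20,0,75],[0,0,-28,0,75],[0,0,-28,0,75],[0,0,-28,0,160],[0,0,-28,0,160],[0,0,-28,0,160],[0,0,-28,0,160],[0,0,-28,0,160],[0,0,-28,0,160]]' 40; python3 -c "
from h import *
s=telemetry.state();print(s['torque'],s['qpos'])"
```

```text
clock: 5.55
ee_pos: [0.5381, -0.1957, 0.1338]
ee_rot: [[-0.805, -0.594, 0.0], [-0.594, 0.805, 0.0], [-0.0, -0.0, -1.0]]
contact_force: [-1.8, 3.1, 5.6]
grip_width: 0.396
grasp_force: 40.0
[ 0.50210448  0.53247873 -0.0349615 ] [-3.49014377e-01  3.66129805e-01 -8.47945172e-02  1.11947920e+00
  2.57909802e-04 -9.84497663e-01]
```

```bash
Q='from h import *
s=telemetry.state();print("T",s["torque"],"yaw",np.degrees(np.arctan2(s["ee_rot"][1,0],s["ee_rot"][0,0])))'
python3 -m crank '[[0,0,0,-5,160],[0,0,0,-10,160]]' 60; python3 -c "$Q"; python3 -m crank '[[0,0,0,-5,160],[0,0,0,-10,160]]'; python3 -c "$Q"; python3 -m crank '[[0,0,0,-5,160]]'|grep force; python3 -c "$Q";python3 -m crank '[[0,0,0,-5,160]]'|grep force; python3 -c "$Q"
```

```text
clock: 5.8
ee_pos: [0.5382, -0.1958, 0.1339]
ee_rot: [[-0.897, -0.442, 0.001], [-0.442, 0.897, -0.0], [-0.001, -0.0, -1.0]]
contact_force: [-1.9, 1.4, 5.7]
grip_width: 0.392
grasp_force: 58.9
T [0.397237   0.50736089 0.05511832] yaw -153.74557874119623
clock: 6.05
ee_pos: [0.5382, -0.1958, 0.1339]
ee_rot: [[-0.96, -0.28, 0.001], [-0.28, 0.96, -0.0], [-0.001, -0.0, -1.0]]
contact_force: [-2.7, 1.0, 5.7]
grip_width: 0.389
grasp_force: 58.9
T [0.38090327 0.48530059 0.07755594] yaw -163.7465906676147
contact_force: [-2.2, 1.3, 6.8]
grasp_force: 58.9
T [0.38237249 0.48934583 0.06870526] yaw -168.750566036458
contact_force: [-2.1, 2.1, 5.1]
grasp_force: 58.9
T [0.30431089 0.54084264 0.05788275] yaw -173.75378598535693
```

```bash
Q='from h import *
s=telemetry.state();print("T",s["torque"],"yaw",np.degrees(np.arctan2(s["ee_rot"][1,0],s["ee_rot"][0,0])),s["grasp_force"])'
cat > q.sh <<E
python3 -c '$Q'
E
python3 -m crank '[[0,0,0,-4,160]]'>/dev/null; sh q.sh; python3 -m crank '[[0,0,0,-4,160]]'>/dev/null; sh q.sh; python3 -m crank '[[0,0,0,-4,160]]'>/dev/null; sh q.sh;python3 -m crank '[[0,0,0,-4,160]]'>/dev/null; sh q.sh;python3 -m crank '[[0,0,0,-4,160]]'>/dev/null; sh q.sh
```

```text
T [0.28234721 0.4938949  0.04255692] yaw -177.73455787949814 58.9162853686139
T [0.23391824 0.49939944 0.03921206] yaw 178.27969170892405 58.919616057537496
T [0.23725233 0.52687134 0.07420802] yaw 174.27439528414723 58.9233638998121
T [0.12522676 0.53531285 0.31103869] yaw 170.2856671871441 58.94167778547853
T [0.15509158 0.50637312 0.30843059] yaw 166.29242034365427 58.942830129526556
```

Touch was felt at about yaw 172°. A further 90° means finishing at yaw 82°, so 84° from here.

```bash
python3 -m crank '[[0,0,0,0,170],[0,0,0,-7,170],[0,0,0,-14,170],[0,0,0,-21,170],[0,0,0,-28,170],[0,0,0,-35,170],[0,0,0,-42,170]]' 80; sh q.sh;  python3 -m crank '[[0,0,0,-7,170],[0,0,0,-14,170],[0,0,0,-21,170],[0,0,0,-28,170],[0,0,0,-35,170],[0,0,0,-42,170],[0,0,0,-42,170]]' ; sh q.sh
```

```text
clock: 7.8
ee_pos: [0.5381, -0.1963, 0.134]
ee_rot: [[-0.562, 0.827, 0.0], [0.827, 0.562, -0.001], [-0.001, -0.0, -1.0]]
contact_force: [-4.5, -0.3, 7.2]
grip_width: 0.384
grasp_force: 78.8
T [-0.04843245  0.79424428  0.39187001] yaw 124.1920162447922 78.82072490639985
clock: 8.68
ee_pos: [0.5377, -0.1964, 0.134]
ee_rot: [[0.134, 0.991, -0.0], [0.991, -0.134, -0.001], [-0.001, -0.0, -1.0]]
contact_force: [-5.9, -0.5, 7.7]
grip_width: 0.385
grasp_force: 78.9
T [-0.05358007  1.0357975  -0.01581722] yaw 82.297934264401 78.89393602497876
```

```bash
python3 -m crank '[[0,0,0,0,75],[0,0,0,0,75],[0,0,0,0,75],[0,0,0,0,75],[0,0,20,0,75],[0,0,60,0,75],[0,0,120,0,75],[0,0,160,0,75],[-62,45,160,0,75],[-124,90,160,0,75],[-186,135,160,0,75],[-200,180,160,0,75],[-200,240,160,0,75],[-200,300,160,0,75]]'
python3 - <<'E'
from h import *
I,D=camera("side");T,TD=camera("top")
cv2.imwrite("pics/k2.png",np.hstack([cv2.resize(I[240:300,333:393],(390,390),interpolation=3),cv2.resize(T[178:238,391:451],(390,390),interpolation=3)])[...,::-1])
T0=cv2.imread("pics/top0.png");S0=cv2.imread("pics/side0.png")
cv2.imwrite("pics/k2.png",np.vstack([cv2.imread("pics/k2.png"),np.hstack([cv2.resize(S0[240:300,333:393],(390,390),interpolation=3),cv2.resize(T0[178:238,391:451],(390,390),interpolation=3)])])[:,:][::1].copy())
im=cv2.imread("pics/k2.png");cv2.imwrite("pics/k2.png",cv2.resize(im,(590,590)))
E
```

```text
clock: 10.42
ee_pos: [0.3377, 0.0912, 0.2939]
ee_rot: [[0.133, 0.991, 0.002], [0.991, -0.133, 0.001], [0.001, 0.002, -1.0]]
contact_force: [1.6, -0.1, -0.8]
grip_width: 0.709
grasp_force: 0.0
```

View pics/k2.png

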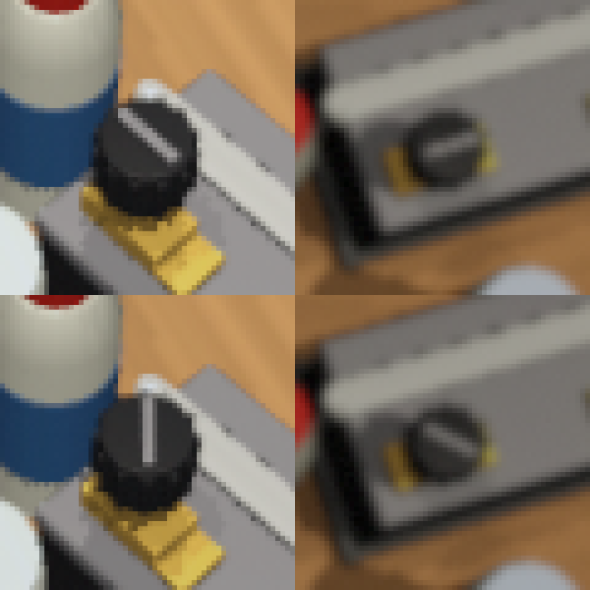

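Knob bar has turned from about +25° to about −12° in the top view (right column), which mod 180 matches the ~134° turn commanded. Talc and spray look unmoved. Next, fit the key.

```bash
python3 - <<'E'
from h import *
np.set_printoptions(precision=4,suppress=True)
uv={}
for c in("side","top"):
    I,D=camera(c);np.save(f"{c}D2.npy",D);cv2.imwrite(f"pics/{c}2.png",I[...,::-1])
    r=spot_point(c,"key_bow");print(c,[(np.array(a["uv"]),round(a["conf"],2)) for a in r[:3]]);uv[c]=r[0]["uv"] if r else None
if all(uv.values()): print("tri",*tri(ray("side",*uv["side"]),ray("top",*uv["top"])))
for c in("side","top"):
  for f in("D","D2"):
    P=cloud(c,np.load(c+f+".npy")).reshape(-1,3)
    q=P[(abs(P[:,0]-.5)<.08)&(abs(P[:,1]-.25)<.08)&(P[:,2]>.04)&(P[:,2]<.14)]
    w=np.ones(len(q),bool);A=np.c_[q[:,:2],np.ones(len(q))]
    for _ in range(15):
        s=np.linalg.lstsq(A[w],q[w,2],rcond=None)[0];r=q[:,2]-A@s;w=abs(r)<.003
    n=np.r_[-s[:2],1];n/=np.linalg.norm(n);h=r*n[2]
    ey=np.array([-.07,1,0.]);ey-=ey@n*n;ey/=np.linalg.norm(ey);u=np.cross(ey,n)  # u up-slope
    b=(h>.017)&(h<.048)&(np.linalg.norm(q[:,:2]-[.508,.22],axis=1)<.04)
    U=np.c_[q[b]@u,q[b]@ey]*1000
    rc=cv2.minAreaRect(U.astype(np.float32));o=np.array([rc[0][0],rc[0][1]])/1000
    z0=s[2]*n[2] # plane n.p=z0
    base=o[0]*u+o[1]*ey+z0*n
    print(c,f,b.sum(),"rect(u,y)",rc[1],rc[2],"hmax",h[b].max(),"P",base+.030*n,"n",n)
    t=np.linalg.svd(U-U.mean(0))[2][0];print("  PCA dir(u,y) deg from upslope toward +y",np.degrees(np.arctan2(t[1],t[0])))
E
python3 - <<'E'
import cv2,numpy as np
S=cv2.imread("pics/side2.png");T=cv2.imread("pics/top2.png")
cv2.imwrite("pics/z2.png",np.hstack([cv2.resize(S[128:180,240:292],(400,400),interpolation=3),cv2.resize(T[195:247,222:274],(400,400),interpolation=3)]))
E
```

```text
side [(array([361.7, 272.2]), 0.65), (array([262.5, 151.4]), 0.53)]
top [(array([246.7, 224.9]), 0.41)]
tri [ 0.717   0.2916 -0.6755] 0.2701944800127064
side D 102 rect(u,y) (25.601802825927734, 9.743408203125) 28.441171646118164 hmax 0.045973740134552354 P [0.5055 0.2215 0.1096] n [-0.529  -0.0376  0.8478]
  PCA dir(u,y) deg from upslope toward +y -150.12845903476486
side D2 103 rect(u,y) (25.22724151611328, 10.237018585205078) 28.433818817138672 hmax 0.04480458373557581 P [0.5061 0.2202 0.1101] n [-0.5289 -0.0385  0.8478]
  PCA dir(u,y) deg from upslope toward +y -151.6103266157945
top D 68 rect(u,y) (24.501150131225586, 8.979439735412598) 27.424348831176758 hmax 0.04709851627030919 P [0.5065 0.2226 0.1088] n [-0.5301 -0.0376  0.8471]
  PCA dir(u,y) deg from upslope toward +y -147.8424683012138
top D2 71 rect(u,y) (24.778820037841797, 8.610342025756836) 28.103641510009766 hmax 0.047762186053659825 P [0.5067 0.2224 0.109 ] n [-0.5303 -0.0384  0.847 ]
  PCA dir(u,y) deg from upslope toward +y -147.63748536880829
```

View pics/z2.png

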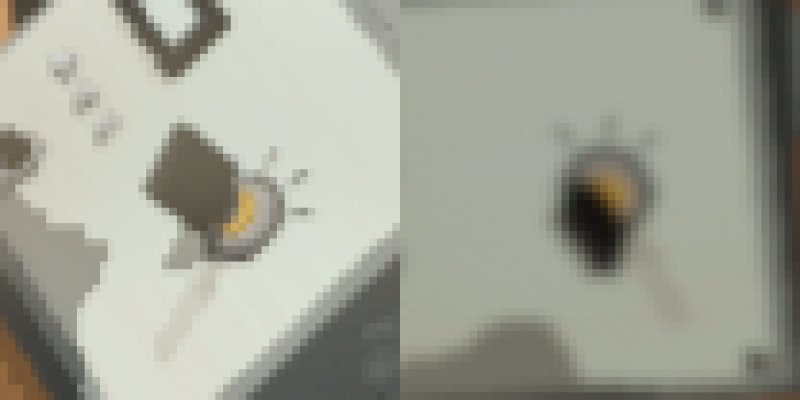

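The bow (grey square at (195,175) in the left crop, dark patch at (600,215) in the right) leans to the robot. Its plane sits about 30° left of upslope, centre at (0.506, 0.2215, 0.109). Moving above it with the jaws aligned.

```bash
python3 -m crank '[[40,30,0,10,140],[80,60,0,20,140],[120,100,0,30,140],[164,130,0,40,140],[164,130,0,50,140],[164,130,0,60,140],[164,130,0,70,140],[164,130,0,80,140],[164,130,0,90,140],[164,130,-40,100,140],[164,130,-80,110,140],[164,130,-110,120,140],[164,130,-130,130,140],[164,130,-137,133,140],[164,130,-137,133,140]]' 40; sh q.sh
python3 - <<'E'
from h import *
S,D=camera("side");T,_=camera("top")
cv2.imwrite("pics/z3.png",np.hstack([cv2.resize(S[90:190,210:310],(400,400),interpolation=3),cv2.resize(T[175:275,200:300],(400,400),interpolation=3)])[...,::-1])
E
```

```text
clock: 12.6
ee_pos: [0.5032, 0.2173, 0.1556]
ee_rot: [[-0.818, -0.576, -0.001], [-0.576, 0.818, -0.001], [0.002, 0.0, -1.0]]
contact_force: [-0.3, -1.0, 0.6]
grip_width: 0.449
grasp_force: 0.0
T [ 0.01409335 -0.00936584 -0.02707613] yaw -144.84935545763543 0.0
```

View pics/z3.png

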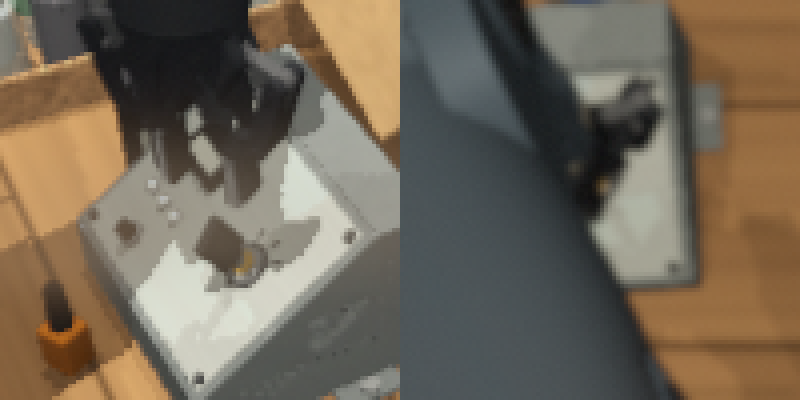

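```bash
python3 -m crank '[[0,0,0,0,140],[0,0,0,0,140]]'|head -2;  python3 -m crank '[[0,0,-10,0,140],[0,0,-20,0,140],[0,0,-30,0,140],[0,0,-40,0,140],[0,0,-50,0,140],[0,0,-58,0,140],[0,0,-58,0,140],[0,0,-58,0,140]]'; sh q.sh
```

```text
clock: 12.95
ee_pos: [0.5029, 0.2197, 0.1566]
clock: 13.95
ee_pos: [0.5028, 0.2199, 0.0985]
ee_rot: [[-0.815, -0.579, 0.0], [-0.579, 0.815, 0.0], [-0.0, -0.0, -1.0]]
contact_force: [0.1, 0.2, 0.1]
grip_width: 0.455
grasp_force: 0.0
T [-0.01854086  0.00761772  0.01260158] yaw -144.59195568684726 0.0
```

```bash
python3 -m crank '[[0,0,0,0,180],[0,0,0,0,200],[0,0,0,0,240],[0,0,0,0,250],[0,0,0,0,250],[0,0,0,0,250]]' 30; sh q.sh
```

```text
clock: 14.7
ee_pos: [0.5022, 0.2205, 0.0988]
ee_rot: [[-0.815, -0.58, -0.0], [-0.58, 0.815, 0.001], [-0.001, 0.001, -1.0]]
contact_force: [-4.3, 3.9, 4.5]
grip_width: 0.142
grasp_force: 27.7
T [ 0.43691757  0.67514318 -0.15206645] yaw -144.5677328234064 27.681110661942512
```

Gripped at a 12 mm opening with little side force. Turning clockwise in steps and watching the torque.

```bash
python3 -m crank '[[0,0,0,-5,250],[0,0,0,-10,250],[0,0,0,-15,250]]' 50|grep -E "pos|force|width"; sh q.sh; python3 -m crank '[[0,0,0,-5,250],[0,0,0,-10,250]]' |grep -E "pos|force|width"; sh q.sh; python3 -m crank '[[0,0,0,-5,250],[0,0,0,-10,250]]' |grep -E "pos|force|width"; sh q.sh
```

```text
ee_pos: [0.5019, 0.2206, 0.0993]
contact_force: [-6.8, 5.5, 7.6]
grip_width: 0.092
grasp_force: 48.4
T [ 0.41279779  0.91252512 -0.34261605] yaw -159.7280259497671 48.35542614106089
ee_pos: [0.5018, 0.221, 0.0994]
contact_force: [-9.1, 7.2, 11.3]
grip_width: 0.081
grasp_force: 48.8
T [ 1.12384353  1.27060433 -0.14765929] yaw -169.7113781376771 48.82628478320839
ee_pos: [0.5018, 0.2224, 0.0994]
contact_force: [-8.7, 11.2, 8.9]
grip_width: 0.082
grasp_force: 49.9
T [3.00950072 1.42904091 0.41941841] yaw -179.63247323247785 49.88366961479187
```

```bash
python3 -m crank '[[0,2,0,-3,250],[0,2,0,-6,250]]'|grep -E "pos|force|width"; sh q.sh; python3 -m crank '[[0,0,0,-5,250],[0,0,0,-5,250]]' |grep -E "pos|force|width"; sh q.sh; python3 -m crank '[[0,0,0,-5,250],[0,0,0,-5,250]]' |grep -E "pos|force|width"; sh q.sh
```

```text
ee_pos: [0.5018, 0.2235, 0.0995]
contact_force: [-8.0, 5.7, 10.2]
grip_width: 0.084
grasp_force: 57.8
T [1.9758969  1.30107234 0.62687374] yaw 174.42687749744948 57.7645200106781
ee_pos: [0.5018, 0.224, 0.0995]
contact_force: [-8.7, 7.0, 9.2]
grip_width: 0.086
grasp_force: 70.2
T [2.48354998 1.25209705 0.88292357] yaw 169.49352743870966 70.22968590958044
ee_pos: [0.5018, 0.2245, 0.0996]
contact_force: [-9.1, 8.3, 9.4]
grip_width: 0.08
grasp_force: 83.3
T [3.13788681 1.27436413 1.06212604] yaw 164.52364484290354 83.34450856782496
```

Run:
```python
from h import *
S,D=camera("side");T,_=camera("top")
cv2.imwrite("pics/z4.png",np.hstack([cv2.resize(S[110:190,225:305],(590,590),interpolation=3)])[...,::-1])
```

```text
(no output)
```

View pics/z4.png

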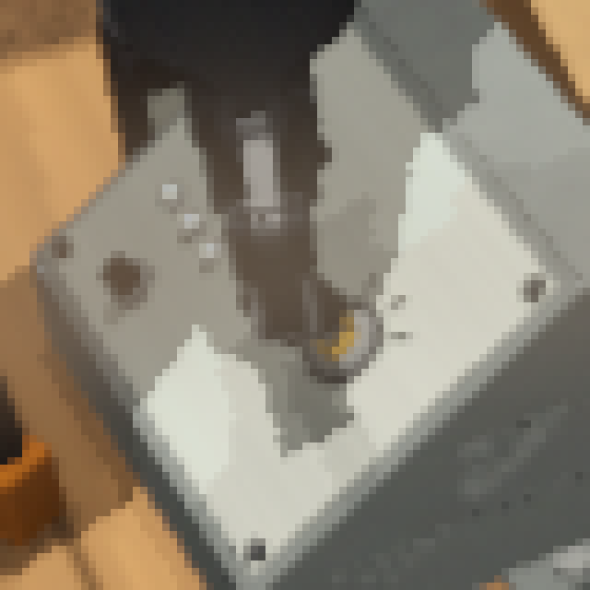

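The side view shows the fingers on the bow at (290,310), but the bow angle is hidden. Torque grows with a rigid grip because the vertical jaws wedge against the tilted bow. I'll ease to a loose fork of about 13 mm and keep turning.

```bash
python3 -m crank '[[0,0,0,0,215],[0,0,0,0,215],[0,0,0,0,215]]' 60|grep -E "pos|force|width"; sh q.sh; python3 -m crank '[[0,0,0,-5,215],[0,0,0,-10,215]]'|grep -E "pos|force|width"; sh q.sh;  python3 -m crank '[[0,0,0,-5,215],[0,0,0,-10,215]]'|grep -E "pos|force|width"; sh q.sh
```

```text
ee_pos: [0.5028, 0.2221, 0.0983]
contact_force: [-0.9, 3.2, 2.0]
grip_width: 0.155
grasp_force: 1.3
T [0.52313605 0.23412876 0.01184806] yaw 164.40919298574644 1.3471814710646868
ee_pos: [0.5028, 0.2228, 0.0985]
contact_force: [-3.3, 5.9, 4.6]
grip_width: 0.16
grasp_force: 16.0
T [1.43965005 0.72954819 0.39823035] yaw 154.29513269490297 15.996480094181607
ee_pos: [0.5027, 0.2234, 0.0988]
contact_force: [-4.1, 8.2, 6.0]
grip_width: 0.156
grasp_force: 30.2
T [2.32819175 0.64644414 0.6545768 ] yaw 144.3319504532799 30.16352936407202
```

```bash
python3 -m crank '[[0,0,0,0,203],[-1,-1,2,0,203],[-3,-1,5,0,203],[-3,-1,5,0,203]]' 60|grep -E "pos|force|width"; sh q.sh; python3 -m crank '[[0,0,0,-5,203],[0,0,0,-5,203]]'|grep -E "pos|force|width"; sh q.sh;  python3 -m crank '[[0,0,0,-5,203],[0,0,0,-5,203]]'|grep -E "pos|force|width"; sh q.sh;  python3 -m crank '[[0,0,0,-5,203],[0,0,0,-5,203]]'|grep -E "pos|force|width"; sh q.sh
```

```text
ee_pos: [0.5008, 0.2223, 0.103]
contact_force: [3.5, 9.2, -7.1]
grip_width: 0.202
grasp_force: 10.4
T [ 1.97281749 -0.7000818   0.31782072] yaw 144.49514446514902 10.442988848662935
ee_pos: [0.5009, 0.2226, 0.103]
contact_force: [3.4, 10.3, -6.9]
grip_width: 0.205
grasp_force: 12.2
T [ 2.24852727 -0.70051722  0.37067655] yaw 139.4410225374681 12.240257451776415
ee_pos: [0.501, 0.2228, 0.1031]
contact_force: [3.2, 12.2, -6.6]
grip_width: 0.206
grasp_force: 13.9
T [ 2.45080294 -0.71635684  0.37808332] yaw 134.4499361341065 13.85919282445684
ee_pos: [0.5011, 0.2231, 0.1032]
contact_force: [2.8, 12.5, -5.9]
grip_width: 0.203
grasp_force: 15.3
T [ 2.7063341  -0.7323113   0.43864843] yaw 129.46378158721774 15.3045825578738
```

```bash
python3 -m crank '[[0,0,0,-5,203],[0,0,0,-5,203]]'|grep -E "pos|force|width"; sh q.sh; python3 -m crank '[[0,0,0,-5,203],[0,0,0,-5,203]]'|grep -E "pos|force|width"; sh q.sh;  python3 -m crank '[[0,0,0,-5,203],[0,0,0,-5,203]]'|grep -E "pos|force|width"; sh q.sh
```

```text
ee_pos: [0.5012, 0.2234, 0.1033]
contact_force: [4.1, 14.2, -6.7]
grip_width: 0.205
grasp_force: 16.5
T [ 2.87617081 -0.73553809  0.49067734] yaw 124.47596145580954 16.521498234942555
ee_pos: [0.5011, 0.2239, 0.1034]
contact_force: [1.2, 15.4, -6.4]
grip_width: 0.205
grasp_force: 24.2
T [ 3.37610131 -0.53953522  0.66242077] yaw 119.50546882161049 24.224828984588385
ee_pos: [0.5008, 0.2247, 0.1035]
contact_force: [0.1, 20.2, -4.2]
grip_width: 0.204
grasp_force: 37.3
T [ 4.18848708 -0.28023385  0.74557925] yaw 114.55294112770311 37.3156613856554
```

Force rises steeply past yaw 122°, so this is the START stop. Holding there.

```bash
python3 -m crank '[[0,0,0,-3,203],[0,0,0,-3,203],[0,0,0,-3,203],[0,0,0,-3,203],[0,0,0,-3,203],[0,0,0,-3,203],[0,0,0,-3,203],[0,0,0,-3,203],[0,0,0,-3,203],[0,0,0,-3,203],[0,0,0,-3,203],[0,0,0,-3,203]]'; sh q.sh
python3 - <<'E'
from h import *
S,D=camera("side");T,_=camera("top")
cv2.imwrite("pics/z5.png",np.hstack([cv2.resize(S[120:180,235:295],(400,400),interpolation=3),cv2.resize(T[195:255,210:270],(400,400),interpolation=3)])[...,::-1])
E
```

```text
clock: 20.8
ee_pos: [0.5009, 0.225, 0.1035]
ee_rot: [[-0.369, 0.929, 0.002], [0.929, 0.369, 0.008], [0.007, 0.005, -1.0]]
contact_force: [1.0, 20.2, -5.7]
grip_width: 0.206
grasp_force: 47.9
T [ 4.58088256 -0.29392082  1.21292622] yaw 111.66693242699641 47.93490596115589
```

View pics/z5.png

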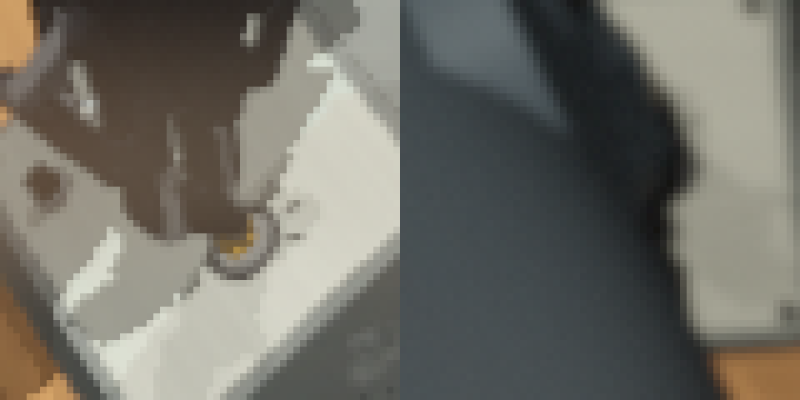

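At 1.2 N m it is firmly against the START stop, and has been held 1.5 s. Turning back with the spring, stopping just short of RUN, then opening and lifting clear.

```bash
python3 -m crank '[[0,0,0,7,203],[0,0,0,14,203],[0,0,0,21,203],[0,0,0,28,203],[0,0,0,35,203],[0,0,0,42,203],[0,0,0,50,203],[0,0,0,50,203],[0,0,0,50,170],[0,0,0,50,130],[0,0,0,50,130],[0,0,0,50,130]]'; sh q.sh; python3 -m crank '[[0,0,15,0,130],[0,0,30,0,130],[0,0,70,0,130],[0,0,120,0,130],[0,0,180,0,130],[-60,-40,180,0,130],[-120,-80,180,0,130],[-150,-150,180,0,130],[-150,-200,180,0,130],[-150,-200,180,0,130]]'
python3 - <<'E'
from h import *
np.set_printoptions(precision=4,suppress=True)
for c in("side","top"):
    I,D=camera(c);cv2.imwrite(f"pics/{c}6.png",I[...,::-1])
    P0=cloud(c,np.load(c+"D.npy"));P1=cloud(c,D)
    for nm,(x,y) in dict(talc=(.545,-.111),spray=(.452,-.223),shampoo=(.675,-.252),polish=(.4,.269)).items():
        f=lambda P:(lambda m:P[m].mean(0))((abs(P[...,0]-x)<.04)&(abs(P[...,1]-y)<.04)&(P[...,2]>(.03 if nm=="polish" else .12)))
        print(c,nm,(f(P1)-f(P0))*1000,"mm")
    P=P1.reshape(-1,3)
    q=P[(abs(P[:,0]-.5)<.08)&(abs(P[:,1]-.25)<.08)&(P[:,2]>.04)&(P[:,2]<.14)]
    w=np.ones(len(q),bool);A=np.c_[q[:,:2],np.ones(len(q))]
    for _ in range(15):
        s=np.linalg.lstsq(A[w],q[w,2],rcond=None)[0];r=q[:,2]-A@s;w=abs(r)<.003
    n=np.r_[-s[:2],1];n/=np.linalg.norm(n);h=r*n[2]
    ey=np.array([-.07,1,0.]);ey-=ey@n*n;ey/=np.linalg.norm(ey);u=np.cross(ey,n)
    b=(h>.017)&(h<.048)&(np.linalg.norm(q[:,:2]-[.508,.22],axis=1)<.04)
    U=np.c_[q[b]@u,q[b]@ey]*1000
    t=np.linalg.svd(U-U.mean(0))[2][0];print(c,b.sum(),cv2.minAreaRect(U.astype(np.float32))[1:],"key deg",np.degrees(np.arctan(t[1]/t[0])))
S=cv2.imread("pics/side6.png");T=cv2.imread("pics/top6.png")
cv2.imwrite("pics/z6.png",np.hstack([cv2.resize(S[128:180,240:292],(400,400),interpolation=3),cv2.resize(T[195:247,222:274],(400,400),interpolation=3)]))
E
```

```text
clock: 22.4
ee_pos: [0.4996, 0.2207, 0.1032]
ee_rot: [[-0.948, 0.319, -0.0], [0.319, 0.948, -0.0], [0.0, -0.0, -1.0]]
contact_force: [0.0, 0.0, -0.1]
grip_width: 0.492
grasp_force: 0.0
T [-0.00638585  0.06517821  0.039705  ] yaw 161.3783683208998 0.0
clock: 23.65
ee_pos: [0.3484, 0.0184, 0.2849]
ee_rot: [[-0.947, 0.322, 0.003], [0.322, 0.947, -0.0], [-0.003, 0.0, -1.0]]
contact_force: [1.0, 0.9, 0.6]
grip_width: 0.486
grasp_force: 0.0
side talc [-0.1141 -0.0192  0.2499] mm
side spray [-0.0147  0.04   -0.0898] mm
side shampoo [-0.2351  0.0809 -0.4264] mm
side polish [-0.1077 -0.1675 -0.0399] mm
side 107 ((9.61553955078125, 26.79157066345215), 76.91156005859375) key deg -9.688677095407975
top talc [-0.1082  0.099  -0.0719] mm
top spray [0.1124 0.101  0.1309] mm
top shampoo [ 0.2573  0.1322 -0.8116] mm
top polish [0.0009 0.0434 0.1278] mm
top 53 ((8.728243827819824, 23.28014373779297), 80.37458801269531) key deg -11.515238188455301
```

View pics/z6.png

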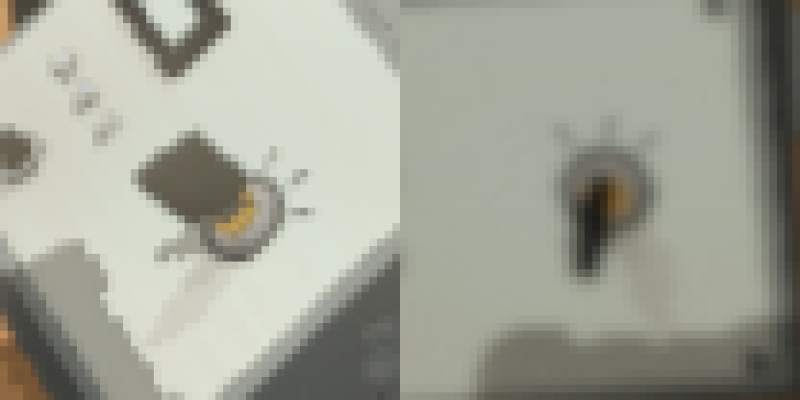

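The bow (dark patch at (590,230) in the top crop) now sits about 10° right of upslope. That is 40° (0.70 rad) from OFF, so the key is at RUN. The bottles moved by less than 1 mm by depth. Handing in.

```bash
python3 -c "
from plant import workorder
print(workorder.close_job())"
```

```text
the job is handed in; nothing more can be done
None
```

I tightened the isolator about a quarter turn past touch, cranked the key at START for about 1.5 s, and let it spring back to RUN with the gripper clear. The job is handed in at about 24 s; the four bottles I checked moved less than 1 mm, the stick, roll-on and carton were not re-measured, and the START hold was judged by feel because the fingers hid the key.

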